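# Find the empty bay of a module carrier and push its flap open

### The arm

A 7-joint arm with a two-finger parallel gripper is mounted at the origin on a cart in front of the work surface, level with it; the furniture and walls round the work are solid. World frame = base frame: x ahead of the robot, y to its left, z up, the work surface at z = 0. Lengths are in m, angles in rad, forces in N, time in s.
With the tool pointing down it reaches from about 0.425 to 0.95 m from the base axis. Payload 4.7 kg.
Tool frame: the origin (TCP) lies between the finger pads; the fingertips stand 25 mm ahead of it and the grasp point (between the pads) lies 6 mm ahead of it; z points along the fingers, y is the line along which they close (so a half turn about z gives the same grasp; the last joint's range is limited). The gripper opens to 85 mm and grips with 20 to 120 N. Pads are 22 mm wide; open, the fingers measure 114 mm over their backs; the gripper's body (76 mm by 85 mm) begins 54 mm behind the grasp point. The pads swing forward as they close: fully open they stand 13 mm farther back than shut.
Start: joints at [1.202, 0.469, -0.049, 1.532, 0.024, 1.141, -0.082], TCP at [0.225, -0.636, 0.256] pointing down, gripper open.
Joint ranges: [-2.59, 2.59], [-0.33, 1.99], [-1.39, 1.29], [0.1, 2.45], [-1.04, 4.18], [0.21, 1.99], [-2.66, 2.66]. Speed limits (rad/s): [2.57, 2.57, 3.14, 3.14, 3.14, 3.14, 3.14].

### API

Orientations are given as a 3x3 rotation matrix whose columns are the frame's x, y, z axes.
In Python, from rig import * gives the robot as it stands. Calls block until the motion is done:
- movep(position, orientation): joint-space move of the TCP to a pose.
- move_l(position, attitude=None, feed=0.15, until_force=None): straight line of the TCP; attitude=None keeps the orientation; feed is the mean speed in m/s. With until_force (N) it stops when the force on the tool has changed by that much, and returns True; else False.
- move_joints(angles): joint-space move.
- command_gripper(opening, newtons=None): finger opening in m; newtons is the grip in N (None keeps the last); returns when the fingers have stopped.
- sleep(seconds).
- inverse_kinematics(position, orientation): joint angles nearest the present ones, or None.
- sense(): the state.
- camera(name): name is "scene" or "side" or "wrist"; returns (picture, depth): 400x640x3 uint8, red, green, blue; 400x640 float32, m along the optical axis (not along the pixel's ray), 0 where there is no reading.
- camera_params(name): a dict with "K" (3x3 intrinsics, pixels), "position" and "rotation" of the camera in the world; the wrist camera has in their place "tool_from_camera" (4x4, takes a point from camera to tool coordinates, whose origin is the TCP and whose axes are the flange's). Camera axes: x right, y down, z forward; pixel columns grow to the right and rows downward; lengths in m; the calibration is good to about 2 mm. A picture is of the moment at which its call begins: read the wrist's pose just before it. camera_params takes no time and is no camera call.
A pose or a line that the arm cannot do raises Unreachable and nothing moves.
- finish_job(): hands the job in; it is judged then, once.
The state is a dict: "time_s": time; "joint_pos": joint angles; "qd": joint speeds; "joint_efforts": joint torques, N m; "position": TCP position; "tcp_rot": TCP orientation; "wrist_force": force on the tool from outside, world axes, zero at the start; "ft_torque": the same for the moment, N m; "finger_gap": finger opening in m; "gripper_force": force on a finger pad.
Only numpy, scipy, OpenCV 4.12 (cv2) and the standard library are available. Lean on these libraries where they do the work, as an engineer would, in place of code of your own. Each camera call takes 0.05 s, during which the arm holds its last target. There are 200 camera calls.

### The job

One of the four bays of the grey module carrier is empty and is wanted for another module. Press gently with the fingertips on the ribbed front part of the white flaps to find the one that rocks, then push that flap down until it is fully open, leave it open and take the hand away. Pick nothing up, and do not disturb the loose things lying about.

Things in the scene. Friction and masses are not known exactly. Their poses are not given: they have to be found in the camera images.
- carrier: Fixed grey open-topped box, 115 (x) x 320 (y) x 95 mm high, handles add 19 mm at each end. Origin: centre of underside, on the bench; its -x front faces the robot within 0.35 rad. Four bays along y, each shut by an identical white flap flush with the top. In three (which ones varies) a module right under the flap stops it (springy, gives about 1 mm per 10 N at the pad); one is empty.
- flap_1 (a joint): Angle of the flap at the left end (+y end of the carrier); 0 closed, 1.25 rad fully open (stop). 62 mm wide, 4 mm thick. Axle along carrier y, 3 mm below the rim: the 60 mm long front part goes down into the bay, the 16 mm tail behind the axle rises; pressing the tail does nothing. Over the empty bay it gives at about 2 N on the pad, has no spring and stays where left.
- flap_1_pad (a point): Point on the top face of flap_1 (94 mm above the bench when closed), mid-width, 40 mm in front of its axle, at the inner edge of the black ribbed press pad near the flap's front edge; it moves with the flap.
- bay_1 (a point): Fixed point on the level of the carrier's top rim, 95 mm above the bench, straight above the axle of flap_1, mid-width (20 mm behind the carrier's middle). The bay opening is 64 mm wide (y) and runs from 62 mm in front of the axle to 18 mm behind it; the empty bay is 85 mm deep. Bays are 74 mm apart, bay_1 at the +y end.
- flap_2 (a joint): Angle of the flap at the second from the left; 0 closed, 1.25 rad fully open (stop). 62 mm wide, 4 mm thick. Axle along carrier y, 3 mm below the rim: the 60 mm long front part goes down into the bay, the 16 mm tail behind the axle rises; pressing the tail does nothing. Over the empty bay it gives at about 2 N on the pad, has no spring and stays where left.
- flap_2_pad (a point): Point on the top face of flap_2 (94 mm above the bench when closed), mid-width, 40 mm in front of its axle, at the inner edge of the black ribbed press pad near the flap's front edge; it moves with the flap.
- bay_2 (a point): Fixed point on the level of the carrier's top rim, 95 mm above the bench, straight above the axle of flap_2, mid-width (20 mm behind the carrier's middle). The bay opening is 64 mm wide (y) and runs from 62 mm in front of the axle to 18 mm behind it; the empty bay is 85 mm deep. Bays are 74 mm apart, bay_1 at the +y end.
- flap_3 (a joint): Angle of the flap at the third from the left; 0 closed, 1.25 rad fully open (stop). 62 mm wide, 4 mm thick. Axle along carrier y, 3 mm below the rim: the 60 mm long front part goes down into the bay, the 16 mm tail behind the axle rises; pressing the tail does nothing. Over the empty bay it gives at about 2 N on the pad, has no spring and stays where left.
- flap_3_pad (a point): Point on the top face of flap_3 (94 mm above the bench when closed), mid-width, 40 mm in front of its axle, at the inner edge of the black ribbed press pad near the flap's front edge; it moves with the flap.
- bay_3 (a point): Fixed point on the level of the carrier's top rim, 95 mm above the bench, straight above the axle of flap_3, mid-width (20 mm behind the carrier's middle). The bay opening is 64 mm wide (y) and runs from 62 mm in front of the axle to 18 mm behind it; the empty bay is 85 mm deep. Bays are 74 mm apart, bay_1 at the +y end.
- flap_4 (a joint): Angle of the flap at the right end (-y end of the carrier); 0 closed, 1.25 rad fully open (stop). 62 mm wide, 4 mm thick. Axle along carrier y, 3 mm below the rim: the 60 mm long front part goes down into the bay, the 16 mm tail behind the axle rises; pressing the tail does nothing. Over the empty bay it gives at about 2 N on the pad, has no spring and stays where left.
- flap_4_pad (a point): Point on the top face of flap_4 (94 mm above the bench when closed), mid-width, 40 mm in front of its axle, at the inner edge of the black ribbed press pad near the flap's front edge; it moves with the flap.
- bay_4 (a point): Fixed point on the level of the carrier's top rim, 95 mm above the bench, straight above the axle of flap_4, mid-width (20 mm behind the carrier's middle). The bay opening is 64 mm wide (y) and runs from 62 mm in front of the axle to 18 mm behind it; the empty bay is 85 mm deep. Bays are 74 mm apart, bay_1 at the +y end.
- spare_module: Loose small green circuit module, 48x75x14 mm, lying in front of the carrier; origin centre of underside. Bystander: leave it where it is.
- pen: Loose red pen, 9x136x10 mm, lying in front of the carrier; origin centre of underside. Bystander.
- igbt_module: Loose cream power module with three terminals, 36x62x19 mm, beside the carrier at its right (-y) end; origin centre of underside. Bystander.
- battery_box: Loose black battery box, 39x80x28 mm, behind the carrier; origin centre of underside. Bystander.

How it is judged:
On the way:
1. one flap rocks under the robot's fingers (value of joint any of flap_1, flap_2, flap_3, flap_4 above 0.15 rad and contact force between the fingers and carrier above 0.2 N), for 0.04 s.
At the end, for the whole second after the job is handed in: The flap of the empty bay stands open by more than 1.0 rad (its stop is at 1.25) and at rest; the other three are still closed (under 0.12 rad) (((value of joint flap_1 above 1 rad and velocity of joint flap_1 below 0.1 rad/s and value of joint each of flap_2, flap_3, flap_4 below 0.12 rad) or (value of joint flap_2 above 1 rad and velocity of joint flap_2 below 0.1 rad/s and value of joint each of flap_1, flap_3, flap_4 below 0.12 rad) or (value of joint flap_3 above 1 rad and velocity of joint flap_3 below 0.1 rad/s and value of joint each of flap_1, flap_2, flap_4 below 0.12 rad) or (value of joint flap_4 above 1 rad and velocity of joint flap_4 below 0.1 rad/s and value of joint each of flap_1, flap_2, flap_3 below 0.12 rad))); the robot touches nothing.
It fails at once if the arm presses the carrier or a flap harder than 60 N (contact force between the arm and carrier above 60 N).
It fails at once if the fingers press the carrier or a flap harder than 60 N (contact force between the fingers and carrier above 60 N).
It fails at once if a loose bystander is lifted or moved by more than 20 mm (distance of any of spare_module, pen, igbt_module, battery_box from where it was at the start of the episode above 0.02 m).
It also fails if it takes over 42 s, if anything falls off the work surface, if the arm or the gripper's body presses on something with over 40 N, if the wrist force passes 120 N, or if a joint passes its speed limit or range.

## Working session

There is one attempt and no reset: what is moved stays moved. The work goes in short steps, each a Python script; the robot and the scene stay as the last script left them, time stands still between calls to the robot, and variables do not carry over. Pictures are saved under pics/ and viewed, at most 10 in all, crops included, and the job is handed in when it is done.

```bash
mkdir -p pics; python3 - <<'E'
from rig import *
import cv2,numpy as np
for n in("scene","side"):
    p,d=camera(n);cv2.imwrite(f"pics/{n}.png",p[:,:,::-1]);np.save(f"{n}.npy",d)
    c=camera_params(n);print(n,c["K"],c["position"],c["rotation"])
s=sense();print(s["time_s"],s["position"],s["tcp_rot"],s["wrist_force"],s["finger_gap"])
E
```

```text
scene [[457.89982794   0.         312.7129053 ]
 [  0.         457.89982794 197.61588423]
 [  0.           0.           1.        ]] [-0.16591834 -0.54644101  0.51457915] [[ 0.53735297 -0.36922811  0.75823637]
 [-0.84334905 -0.23926667  0.48115885]
 [ 0.00376332 -0.89801006 -0.43995883]]
side [[506.24488316   0.         314.42551813]
 [  0.         506.24488316 190.90149599]
 [  0.           0.           1.        ]] [0.36945916 0.78475973 0.74247974] [[-0.98569407 -0.08140336  0.14758283]
 [-0.16699622  0.59010531 -0.7898658 ]
 [-0.02279168 -0.80321181 -0.59525736]]
0.1 [ 0.22485622 -0.63593767  0.25536881] [[ 9.42803289e-01  3.33348976e-01 -6.47190665e-04]
 [ 3.33349598e-01 -9.42801861e-01  1.64185839e-03]
 [-6.28607492e-05 -1.76369024e-03 -9.99998443e-01]] [ 0.03611008 -0.39056459 -0.39496582] 0.08546937767593747
```

View pics/scene.png

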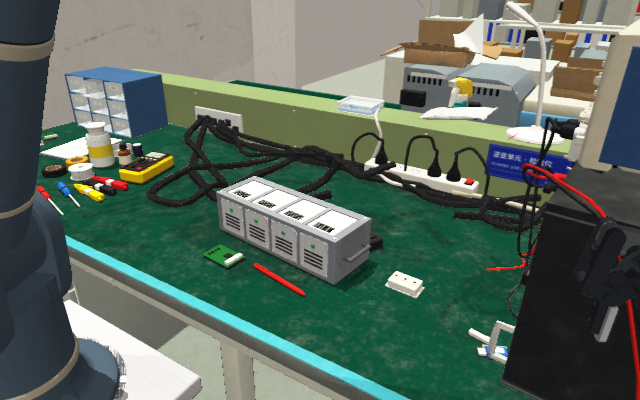

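The scene view shows the carrier with its top corners near (219,192), (250,178), (370,215) and (335,237). The green module is at (223,256), the pen at (278,279) and the IGBT module at (405,284).

View pics/side.png

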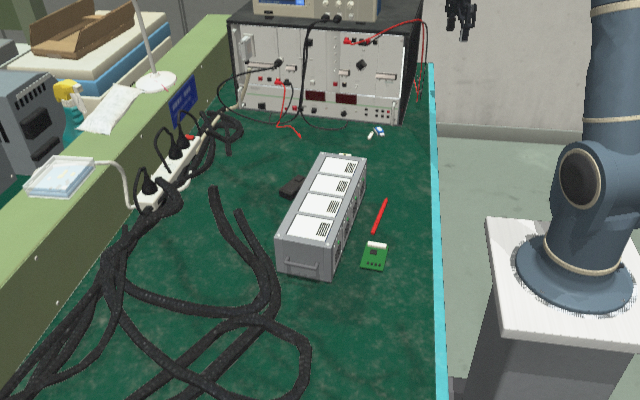

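```bash
cat > h.py <<'E'
from rig import *
import cv2,numpy as np
def cloud(d,c):
    K=c["K"];v,u=np.mgrid[:400,:640]
    P=np.dstack([(u-K[0,2])/K[0,0]*d,(v-K[1,2])/K[1,1]*d,d])
    return P@np.array(c["rotation"]).T+np.array(c["position"])
E
python3 - <<'E'
from h import *
for n in("scene","side"):
    d=np.load(n+".npy");W=cloud(d,camera_params(n))
    m=(abs(W[...,2]-.094)<.006)&(d>0)&(W[...,0]>.3)&(W[...,0]<1)&(abs(W[...,1])<.6)
    k,l,st,ce=cv2.connectedComponentsWithStats(m.astype(np.uint8))
    for i in range(1,k):
        if st[i,4]<400: continue
        p=W[l==i];print(n,st[i],p[:,2].mean(),cv2.minAreaRect(p[:,:2].astype(np.float32)))
E
python3 -c "
import cv2
a=cv2.imread('pics/scene.png')[160:310,190:440];cv2.imwrite('pics/sc2.png',cv2.resize(a,None,fx=3,fy=3,interpolation=2))"
```

```text
scene [208 106 152  32 567] 0.09379271471882054 ((0.9662553668022156, 0.3081724941730499), (0.01841549016535282, 0.5831359624862671), 0.9044286608695984)
scene [ 216  176  155   70 4661] 0.09497860193341931 ((0.5049488544464111, -0.0634167343378067), (0.3220328092575073, 0.11867571622133255), 82.75167083740234)
scene [511 334  70  36 550] 0.09403294545339283 ((0.3499501943588257, -0.5608165264129639), (0.07864957302808762, 0.0053353747352957726), 85.38136291503906)
side [303  89 102  19 416] 0.09418608512800929 ((0.4999426603317261, -0.5289502739906311), (0.04891033470630646, 0.2937106192111969), 86.68147277832031)
side [ 274  151   93  101 5215] 0.0960076578671685 ((0.5072066187858582, -0.06631790101528168), (0.3248630166053772, 0.11750850081443787), 82.5829849243164)
side [  0 178 127 155 881] 0.0941134335295494 ((0.9682050943374634, 0.15013018250465393), (0.42161932587623596, 0.016200844198465347), 88.23115539550781)
```

The side view shows the carrier from (275,265) to (365,155), with the flaps closed and the black ribs on the robot side. Both cameras put its top at about 322 x 118 mm, z 0.095, centre (0.506, -0.065) and yaw about -0.127, which matches the given sizes. Next I check that the path is clear, then move above flap 4.

```bash
cat >> h.py <<'E'
C=np.array([.506,-.065]);cx=np.array([.992,-.127]);cy=np.array([.127,.992])
R=np.array([[.9919,-.1273,0],[-.1273,-.9919,0],[0,0,-1]]).astype(float)
R[:,0]/=np.linalg.norm(R[:,0]);R[:,1]/=np.linalg.norm(R[:,1])
YB=[None,.111,.037,-.037,-.111]
def P(i,x,ztip): # tool position: fingertip height ztip, carrier-x offset x, bay i
    q=C+cx*x+cy*YB[i];return [q[0],q[1],ztip+.025]
E
python3 - <<'E'
from h import *
for n in("scene","side"):
    d=np.load(n+".npy");W=cloud(d,camera_params(n))[d>0]
    for a in np.linspace(0,1,6):
        q=(1-a)*np.array([.225,-.636])+a*np.array([.465,-.17])
        m=(np.hypot(*(W[:,:2]-q).T)<.12);print(n,q,W[m,2].max() if m.any() else None)
for i in(4,1):print(inverse_kinematics(P(i,-.03,.15),R))
E
```

```text
scene [ 0.225 -0.636] 0.34931595615731115
scene [ 0.273  -0.5428] 0.34931595615731115
scene [ 0.321  -0.4496] 0.3188337066971915
scene [ 0.369  -0.3564] 0.019565696907087815
scene [ 0.417  -0.2632] 0.09803420610521513
scene [ 0.465 -0.17 ] 0.09817710075540115
side [ 0.225 -0.636] 0.3531423601093492
side [ 0.273  -0.5428] 0.3531423601093492
side [ 0.321  -0.4496] 0.32092091137026163
side [ 0.369  -0.3564] 0.02001694735068349
side [ 0.417  -0.2632] 0.10023216188700557
side [ 0.465 -0.17 ] 0.10113146696217001
[ 0.48944103  0.2835473  -0.26064291  2.0326082   0.09724322  0.83688859
 -1.52491576]
[ 0.32174862  0.3309674  -0.6088329   2.01754986  0.24677873  0.86452926
 -2.12166435]
```

```bash
python3 - <<'E'
from h import *
move_l([.24,-.44,.26],feed=.3)
command_gripper(0)
movep(P(4,-.03,.15),R)
move_l(P(4,-.03,.106),feed=.15)
s=sense();print(s["time_s"],s["position"],P(4,-.03,.106),s["wrist_force"],s["finger_gap"])
for n in("scene","wrist"):
    p,d=camera(n)
    if n=="scene":p=cv2.resize(p[150:300,180:440],None,fx=2,fy=2)
    cv2.imwrite(f"pics/a_{n}.png",p[:,:,::-1])
E
python3 -c "
import cv2,numpy as np
a=cv2.imread('pics/a_scene.png');b=cv2.imread('pics/a_wrist.png');b=cv2.resize(b,(400,250))
c=np.zeros((560,520,3),np.uint8);c[:300,:520]=a;c[305:555,:400]=b;cv2.imwrite('pics/a.png',c)"
```

```text
3.4667 [ 0.46200016 -0.17199945  0.13109112] [np.float64(0.46214299999999997), np.float64(-0.171302), 0.131] [-0.38980642  0.08735256  0.33015696] -7.679181714422971e-05
```

View pics/a.png

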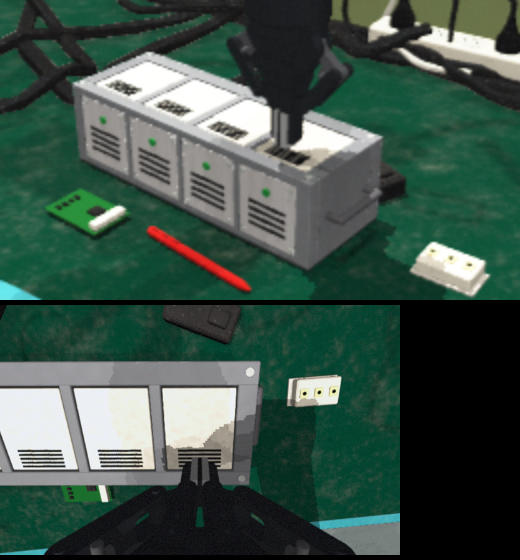

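The scene crop (top) shows the closed fingertips just above flap 4's ribs at (288,150). The wrist view (bottom) shows them at (200,462), mid-width on that flap. The alignment is good, so I press each flap in turn.

```bash
python3 - <<'E'
from h import *
for i in(4,3,2,1):
    if i<4: move_l(P(i,-.03,.115),feed=.2); move_l(P(i,-.03,.103),feed=.1)
    sleep(.1)
    f=move_l(P(i,-.03,.080),feed=.03,until_force=6)
    s=sense();print(i,f,s["position"][2]-.025,s["wrist_force"],s["time_s"],flush=True)
    if not f or s["position"][2]-.025<.088: break
    move_l(P(i,-.03,.115),feed=.15)
E
```

```text
4 True 0.09259887962524443 [-1.15173026  0.26283255  8.72687826] 4.2083
3 False 0.07976890669143535 [-0.39463132 -0.78472958 -0.08975684] 6.3083
```

Flap 4 is firm. Flap 3 gave 14 mm, so it covers the empty bay, and I push it fully open.

```bash
python3 - <<'E'
from h import *
def st(t):
    s=sense();q=np.array(s["position"]);e=q[:2]-C;print(t,e@cx,e@cy,q[2]-.025,s["wrist_force"],s["time_s"],flush=True)
st(0)
print(move_l(P(3,-.024,.047),feed=.05,until_force=15));st(1)
print(move_l(P(3,.004,.045),feed=.03,until_force=10));st(2)
E
```

```text
0 -0.030478453740895785 -0.0369645142493249 0.07976890669143535 [-0.39463132 -0.78472958 -0.08975684] 6.3083
True
1 -0.0246140892941667 -0.03737605792725898 0.04670560162113819 [-0.55842221 -0.0230932   5.06182279] 6.9833
True
2 -0.02362240392932411 -0.03743095035246017 0.04674859895033786 [-0.11386715 -0.25918364  5.95757866] 7.3167
```

```bash
python3 - <<'E'
from h import *
def st(t):
    s=sense();q=np.array(s["position"]);e=q[:2]-C;print(t,e@cx,e@cy,q[2]-.025,s["wrist_force"],s["time_s"],flush=True)
for x in(-.018,-.012,-.006,-.001):
    f=move_l(P(3,x,.047),feed=.03,until_force=20);st((x,f))
    if f:break
p,d=camera("side");cv2.imwrite("pics/b.png",cv2.resize(p[120:300,240:420],None,fx=3,fy=3)[:,:,::-1])
E
```

```text
(-0.018, False) -0.018397234943497116 -0.037425111078137674 0.046718639481955516 [-1.52864221 -0.41109484  4.6619643 ] 7.675
(-0.012, False) -0.012375302268671125 -0.03741502872044935 0.046703429981733206 [-2.0541695  -1.6542636   4.28902957] 8.025
(-0.006, False) -0.006435556210888909 -0.037396711520808285 0.04673556337531622 [-1.7943573  -0.55571176  3.96657184] 8.375
(-0.001, False) -0.005753241946579451 -0.03745918930204926 0.04648246624641785 [-10.62015696   0.51620606  16.06554432] 8.6917
```

View pics/b.png

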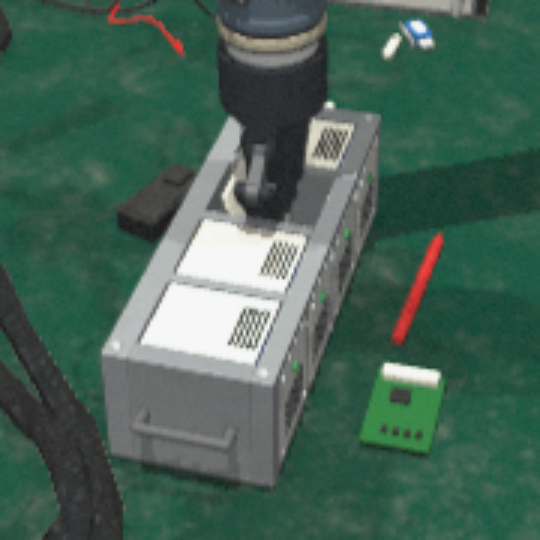

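The picture shows flap 3 tipped down, with its tail raised at (232,190) and the fingers inside the bay. The other flaps are shut, and the rise in force means it has reached its stop. I back off forward, then up.

```bash
python3 - <<'E'
from h import *
move_l(P(3,-.022,.049),feed=.06)
move_l(P(3,-.024,.24),feed=.15)
move_l([.43,-.33,.265],feed=.2)
sleep(.5);s=sense();print(s["time_s"],s["wrist_force"])
p,d=camera("side");c=camera_params("side");W=cloud(d,c)
cv2.imwrite("pics/c.png",cv2.resize(p[120:300,240:420],None,fx=3,fy=3)[:,:,::-1])
e=W[...,:2]-C;x=e@cx;y=e@cy
for i in range(1,5):
    m=(abs(y-YB[i])<.025)
    for lo,hi in((-.038,-.02),(-.005,.01),(.024,.034)):
        k=m&(x>lo)&(x<hi)&(W[...,2]<.13);print(i,lo,np.percentile(W[k][:,2],[10,50,90]).round(3))
E
```

```text
12.5 [-0.0274803  -0.10790098 -0.82379383]
1 -0.038 [0.094 0.096 0.097]
1 -0.005 [0.094 0.096 0.097]
1 0.024 [0.094 0.096 0.097]
2 -0.038 [0.094 0.096 0.098]
2 -0.005 [0.094 0.096 0.098]
2 0.024 [0.094 0.096 0.097]Traceback (most recent call last):
  File "<stdin>", line 12, in <module>
    return _quantile_unchecked(
        a, q, axis, out, overwrite_input, method, keepdims, weights)
    return _ureduce(a,
                    func=_quantile_ureduce_func,
    ...<5 lines>...
                    overwrite_input=overwrite_input,
                    method=method)
    r = func(a, **kwargs)
    result = _quantile(arr,
                       quantiles=q,
    ...<2 lines>...
                       out=out,
                       weights=wgt)
    slices_having_nans = np.isnan(arr[-1, ...])
                                  ~~~^^^^^^^^^
IndexError: index -1 is out of bounds for axis 0 with size 0
```

View pics/c.png

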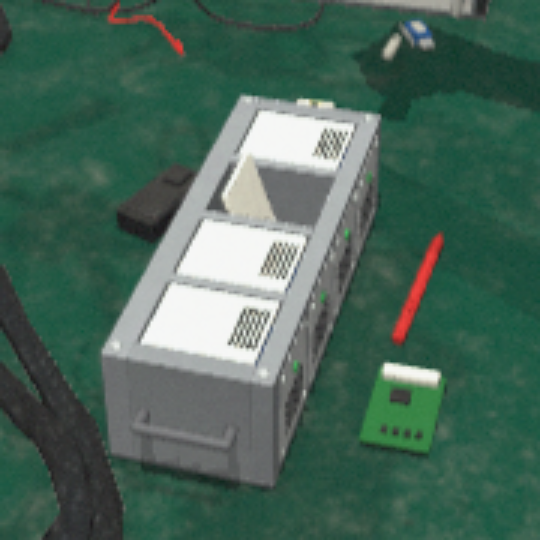

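Flap 3 stands steeply open at (245,190), the other three are flush, and the loose things are where they were. I check its angle with a depth fit, then hand in.

```bash
python3 - <<'E'
from h import *
for n in("side","scene"):
    p,d=camera(n);W=cloud(d,camera_params(n));e=W[...,:2]-C;x=e@cx;y=e@cy;z=W[...,2]
    m=(abs(y+.037)<.024)&(z<.115)&(z>.05)&(x>-.01)&(x<.03)&(d>0)
    A=np.c_[x[m],z[m]]
    if len(A)>20:
        v=np.linalg.svd(A-A.mean(0))[2][0] if len(A)<5000 else 0
        print(n,len(A),A.mean(0),np.arctan2(abs(v[1]),abs(v[0])),A.min(0),A.max(0))
E
```

```text
side 171 [0.01892234 0.0924994 ] 1.2331054231459648 [0.0073076  0.06064706] [0.02788734 0.1117498 ]
scene 385 [0.01652786 0.08931844] 1.245994860867493 [0.00468682 0.05882874] [0.02567512 0.10923953]
```

```bash
python3 -c "
from rig import *
print(finish_job())"
```

```text
the job is handed in; nothing more can be done
None
```

Flap 3 covers the empty bay. I pushed it open to about 1.24 rad, left the other three closed and the loose things untouched, withdrew the hand and handed in the job; no verdict came back.

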